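Index a lid under the marking press and stamp it

ROBOT

A 6-joint arm with a two-finger parallel gripper is mounted at the origin on the work surface; the furniture and walls round the work are solid. World frame = base frame: x ahead of the robot, y to its left, z up, the work surface at z = 0. Lengths are in mm, angles in rad, forces in N, time in s.
With the tool pointing down it reaches from about 350 to 975 mm from the base axis. Payload 4.9 kg.
Tool frame: the origin (TCP) lies on the centre line of the jaws, within the pads' length; the fingertips stand 19 mm ahead of it and the grasp point (between the pads) is the TCP; z points along the fingers, y is the direction in which the jaws open and shut (so a half turn about z gives the same grasp; the last joint's range is limited). The gripper opens to 85 mm and grips with 20 to 120 N. Pads are 22 mm wide; open, the fingers measure 114 mm over their backs; the gripper's body (76 mm by 85 mm) begins 54 mm behind the grasp point. The pads swing forward as they close: fully open they stand 13 mm farther back than shut.
Start: joints at [-1.386, 0.053, 1.613, -0, 1.476, -0.119], TCP at [186.962, -596.361, 210.504] pointing down, gripper open.
Joint ranges: [-3.01, 3.01], [-1.01, 2.22], [0.06, 2.58], [-1.02, 4.17], [0.09, 2.62], [-3.14, 3.14]. Speed limits (rad/s): [2.57, 2.57, 3.14, 3.14, 3.14, 3.14].

INTERFACE

Orientations are given as a unit quaternion [x, y, z, w].
In Python, from workcell import bot gives the robot as it stands.
- The arm moves only by the tool servo_tool, never from a script. Its argument "targets" is a list of rows, each an object of numbers: "wx", "wy", "wz": the turn, a rotation vector about the tool's x, y, z in rad; "dx", "dy", "dz": the shift along the tool's x, y, z in cm; "grip": the opening, from -1 (shut) to 1 (fully open). A call has 1 to 8 rows; each row is the pose to reach, as a shift and turn from the pose commanded when the call began, along the tool's axes at that moment; what a row does not reach only later rows make up. A row lasts 1/8 s, in which the tool goes at most 62.5 mm and 10.7 degrees, less where a joint would pass 70% of its speed; a pose out of reach is approached as far as the arm can. A call with a gripper value outside its range is refused whole. The fingers move at their own pace and stop on an object; "squeeze" is the grip in N (left out, the last holds). Time passes only in rows, so rows that repeat a pose let the fingers close. It gives the time, the measured TCP pose, the force and the opening at its end, in the units of the state.
- bot.get_state(): the state, without advancing time (a new reading comes with each control period).
- bot.capture(name): name is "scene" or "top" or "wrist"; returns a dict with "color" (480x640x3 uint8, red, green, blue), "K" (3x3 intrinsics, pixels), "xyz" and "orientation" of the camera in the world; the wrist camera has in their place "mount" (4x4, takes a point from camera to tool coordinates, whose origin is the TCP and whose axes are the flange's). Camera axes: x right, y down, z forward; pixel columns grow to the right and rows downward; lengths in mm; the calibration is good to about 2 mm. A picture is of the moment at which its call begins: read the wrist's pose just before it. There is no depth.
- bot.hand_in(): hands the job in, once; it reports no verdict.
The state is a dict: "time_s": time; "q": joint angles; "qvel": joint speeds; "joint_efforts": joint torques, N m; "position": TCP position; "tcp_rot": TCP orientation; "force": force on the tool from outside, world axes, zero at the start; "ft_torque": the same for the moment, N m; "gripper_width": finger opening in mm.
Only numpy, scipy, OpenCV 4.12 (cv2) and the standard library are available. Lean on these libraries where they do the work, as an engineer would, in place of code of your own. Each camera call takes 0.05 s, during which the arm holds its last target.

TASK

Push the marking press's sliding shuttle by its upright black paddle, without pinching the paddle, until the spring roller clicks into the notch and the lid sits under the stamp; don't leave the shuttle short of the notch or past it. Then push the red knob down to its stop so that the stamp meets the lid, and let it spring back up. Don't touch the lid, press the knob before the shuttle has clicked in, or disturb the other things on the table; leave the shuttle in its notch with the lid lying in its nest.

Things in the scene. Friction and masses are not known exactly. Their poses are not given: they have to be found in the camera images.
- marking_press: fixed grey bench press, bed 172 x 335 mm. Origin at table height under the stamp's axis; +z up, +y along the rails from the load end to the stamp. The shuttle is pushed along +y. The column stands at y = +102 to +136 mm; its head (44 mm wide, z 88 to 116 mm) reaches out over the rails as far as y = -24 mm, with the red knob on top of it at x = y = 0
- paddle_outer: push face of the shuttle's upright black paddle. Origin at the centre of this face, 57 mm above the table; the face is 64 mm wide (press x) and 76 mm tall (19 to 95 mm above the table) and looks along the press's -y; same axes as the press. The paddle is 19 mm thick towards +y. It stands 144 mm behind the nest centre
- paddle_inner: the paddle's other face, on the side of the lid (and the crossbar of its two stems). Origin at the centre of the face, 57 mm above the table; it looks along the press's +y. Pressing it pushes the shuttle back towards the load end; pressing both faces at once counts as pinching
- nest_centre (a point): centre of the nest on top of the shuttle plate (140 x 136 mm, its top 32 mm above the table), where the lid lies between six brass pins (9 mm tall, 8 mm thick, on a 62 mm radius); its y in the press's frame tells the shuttle's travel: -110 mm at the load end, 0 with the roller in the notch (lid under the stamp), +20 mm at the far stop. The shuttle slides with 2 to 3 N
- notch (a point): middle of the 10 mm wide notch in the dark bar along the front of the bed, at the height of the bar's top (30 mm), beside a yellow line. A sprung brass roller on the shuttle (yellow line above it) runs on the bar. Within 3.5 mm of the notch it drops in (2.7 mm deep) and draws the shuttle to the middle: the push dips to nothing; then over 10 N either way drive it out again
- stamp_knob (a joint): how far the red knob is pressed down, m: 0 up (sprung back), 0.015 at its stop. The stamp meets the lid at about 0.010; 2.5 N start it, about 9 N hold it at the stop
- knob_top (a point): top centre of the red mushroom knob, 48 mm across, 168 mm above the table when up; it moves straight down with the knob
- stamp_pad: round black stamp foot, 34 mm across, on a cushion spring under the press's head, carried by the red knob; its underside is 54 mm above the table when up. Its origin lies at table height on the stamp's axis when up
- work_lid: the lid to be stamped: loose cream disc 112 mm across, 12 mm thick, smooth face up in the shuttle's nest with 2.5 mm play. Origin at the centre of its top face (44 mm above the table), its z axis points down
- marker_black: loose white marker with a black cap, 128 x 13 x 15 mm, lying along its x; origin under its centre. Bystander
- marker_violet: loose pale violet marker, 118 x 11 x 12 mm, lying along its x, behind the press; origin under its centre. Bystander
- marker_pink: loose pink marker, 128 x 13 x 15 mm, lying along its x; origin under its centre. Bystander
- tape_roll: loose roll of brown tape lying flat on the pile of forms, 107 mm across, 25 mm high; origin under its centre. Bystander
- kraft_box: small brown kraft box, 34 x 46 x 56 mm, standing left of the press; origin under its centre. Bystander
- knob_figure: small tan bear-shaped stopper, 38 x 48 x 59 mm, standing left of the press; origin under its centre. Bystander

How it is judged (in metres and radians):
On the way, in this order (a step that is already met when the one before it is completed fails the run):
1. the shuttle rests in its notch with the lid lying in the nest (y of nest_centre in the frame of marking_press between -0.0025 and 0.0025 m and horizontal distance between work_lid and nest_centre below 0.005 m and z of work_lid in the frame of nest_centre between 0.009 and 0.0145 m and linear speed of paddle_outer below 0.01 m/s), for 0.2 s.
2. the knob is down at its stop and the stamp presses on the lid, shuttle in the notch (y of nest_centre in the frame of marking_press between -0.0025 and 0.0025 m and value of joint stamp_knob above 0.0125 m and contact force between stamp_pad and work_lid above 1 N), for 0.1 s.
At the end, for the whole second after the job is handed in: The shuttle's nest centre is within 2.5 mm of the notch position along the rails, the lid lies flat in the nest within 5 mm of its centre and at rest, and the knob is back up (within 2 mm), after having been pressed at least 12.5 mm with the stamp bearing on the lid by more than 1 N (y of nest_centre in the frame of marking_press between -0.0025 and 0.0025 m and horizontal distance between work_lid and nest_centre below 0.005 m and z of work_lid in the frame of nest_centre between 0.009 and 0.0145 m and value of joint stamp_knob below 0.002 m and linear speed of work_lid below 0.02 m/s); the robot touches nothing.
It fails at once if the knob is pressed more than 4 mm while the shuttle is not in its notch (value of joint stamp_knob above 0.004 m and not (y of nest_centre in the frame of marking_press between -0.0035 and 0.0035 m)).
It fails at once if the paddle is pinched: both its faces pressed at once (contact force between the fingers and paddle_outer above 2 N and contact force between the fingers and paddle_inner above 2 N).
It fails at once if the robot touches the lid (contact force between any of the fingers, the arm and work_lid above 0.5 N).
It fails at once if the lid is lifted out of its nest (z of work_lid in the frame of nest_centre above 0.02 m).
It fails at once if a bystander is moved more than 15 mm (distance of any of marker_violet, knob_figure, marker_black, marker_pink, tape_roll, kraft_box from where it was at the start of the episode above 0.015 m).
It also fails if it takes over 56 s, if anything falls off the work surface, if the arm or the gripper's body presses on something with over 40 N, if the wrist force passes 120 N, or if a joint passes its speed limit or range.

## Working session

There is one attempt and no reset: what is moved stays moved. The work goes in short steps, Python scripts to look and compute and a tool call to move; the robot and the scene stay as the last step left them, time stands still between calls to the robot, and variables do not carry over. Pictures are saved under pics/ and viewed, and the job is handed in when it is done.

Besides the shell and the picture viewer there is one more tool, called by a JSON object that holds its "api" and its "payload". servo_tool: Moves the arm, as the interface text tells. Its arguments: {"type":"object","properties":{"targets":{"type":"array","items":{"type":"object","properties":{"wx":{"type":"number"},"wy":{"type":"number"},"wz":{"type":"number"},"dx":{"type":"number"},"dy":{"type":"number"},"dz":{"type":"number"},"grip":{"type":"number"}}}},"squeeze":{"type":"number"}},"required":["targets"]}

```bash
mkdir -p pics; python3 - <<'E'
from workcell import bot
import cv2,json,numpy as np
s=bot.get_state();print(s)
for n in ["scene","top","wrist"]:
    c=bot.capture(n);cv2.imwrite(f"pics/{n}0.png",c["color"][:,:,::-1])
    print(n,{k:np.round(np.array(v),4).tolist() for k,v in c.items() if k!="color"})
    json.dump({k:np.array(v).tolist() for k,v in c.items() if k!="color"},open(f"pics/{n}0.json","w"))
E
```

```text
{'time_s': 0.0, 'q': array([-1.38599118e+00,  5.33185567e-02,  1.61429684e+00, -1.99162292e-05,
        1.47601512e+00, -1.18984058e-01]), 'qvel': array([-0.00156731, -0.00146484,  0.00055812,  0.00052664, -0.00183711,
       -0.00072345]), 'joint_efforts': array([-8.02656723e-05, -3.93676364e+01, -3.70176995e+01, -1.60626013e-05,
        6.99044263e-03, -1.18044727e-05]), 'position': array([ 186.84128994, -595.71560685,  209.2851199 ]), 'tcp_rot': array([ 9.88485520e-01,  1.51312056e-01, -4.34346121e-05, -1.01805320e-03]), 'force': array([-0.60086872,  0.11084724, -0.07735515]), 'ft_torque': array([-0.02462593,  0.0032083 ,  0.06813877]), 'gripper_width': 85.70750181155813}
scene {'K': [[595.4513, 0.0, 325.3966], [0.0, 595.4513, 244.339], [0.0, 0.0, 1.0]], 'xyz': [131.2981, 1001.9592, 905.5465], 'orientation': [-0.2342, 0.8674, -0.427, 0.1026]}
top {'K': [[439.7184, 0.0, 309.3044], [0.0, 439.7184, 240.4422], [0.0, 0.0, 1.0]], 'xyz': [497.5895, 115.6942, 989.4511], 'orientation': [0.7092, -0.7031, 0.0254, -0.0452]}
wrist {'K': [[350.3886, 0.0, 323.5774], [0.0, 350.3886, 234.5649], [0.0, 0.0, 1.0]], 'mount': [[0.0008, -0.9563, -0.2924, 75.1313], [1.0, 0.0007, 0.0003, -0.0065], [-0.0, -0.2924, 0.9563, -163.8188], [0.0, 0.0, 0.0, 1.0]]}
```

View pics/scene0.png

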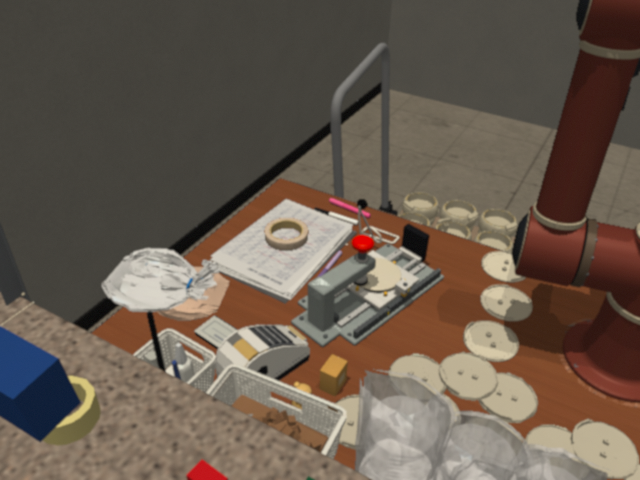

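View pics/top0.png

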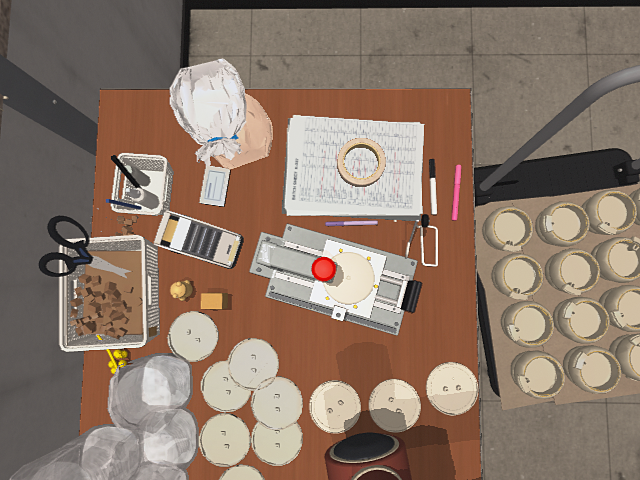

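View pics/wrist0.png

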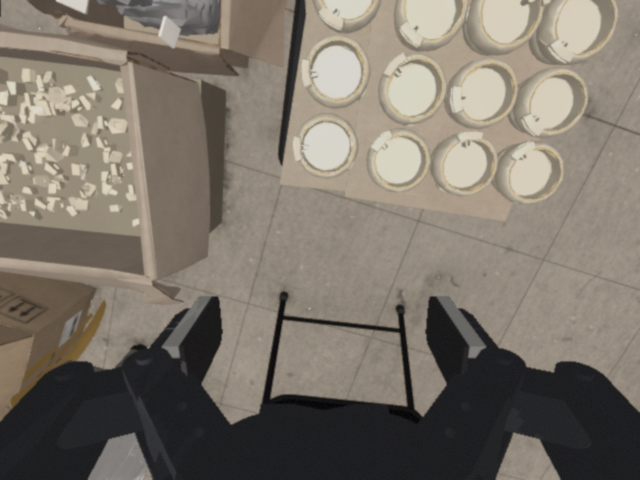

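```bash
python3 - <<'E'
import cv2
i=cv2.imread("pics/top0.png")[210:350,240:445]
cv2.imwrite("pics/z1.png",cv2.resize(i,None,fx=3.9,fy=3.9,interpolation=cv2.INTER_CUBIC))
E
```

```text
(no output)
```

View pics/z1.png

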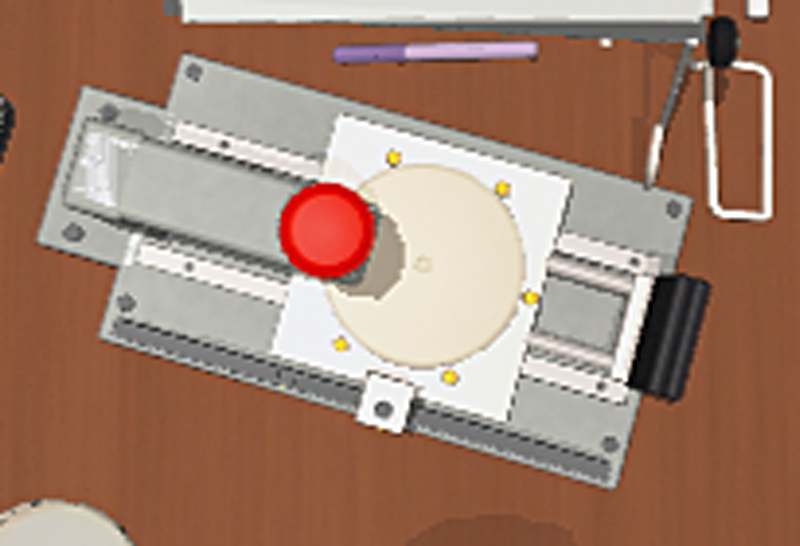

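```bash
cat > h.py <<'E'
import json,numpy as np,cv2
from scipy.spatial.transform import Rotation as R
from scipy.optimize import least_squares
def proj(P,c):
    P=np.atleast_2d(P);p=R.from_quat(c["orientation"]).inv().apply(P-np.array(c["xyz"]))
    K=np.array(c["K"]);return (p/p[:,2:])[:,:]@K.T
def pw(pose,P):
    x,y,a=pose;P=np.atleast_2d(np.array(P,float));o=P.copy()
    o[:,0]=x+np.cos(a)*P[:,0]-np.sin(a)*P[:,1];o[:,1]=y+np.sin(a)*P[:,0]+np.cos(a)*P[:,1];return o
E
python3 - <<'E'
from h import *
c=json.load(open("pics/top0.json"))
z=lambda *p:[240+p[0]/3.9,210+p[1]/3.9]
obs=[z(326,230),z(423,264),z(709,283),z(678,402),z(662,275),z(630,390)]
def model(v):
    x,y,a,t=v
    L=[[0,0,168],[0,t,44],[32,t-144,95],[-32,t-144,95],[32,t-125,95],[-32,t-125,95]]
    return proj(pw((x,y,a),L),c)[:,:2]
r=least_squares(lambda v:(model(v)-np.array(obs)).ravel(),[480,80,0.2,-110],x_scale=[1,1,.01,1],loss="soft_l1")
print(r.x,(model(r.x)-obs).round(2))
v=r.x
print("pads",pw(v[:3],[[0,v[3]-144,57],[0,0,168],[0,0-144,57]]).round(1))
for P in ([86,-193,0],[-86,-193,0]):print(proj(pw(v[:3],P),c))
h=json.load(open("pics/scene0.json"))
i=cv2.imread("pics/scene0.png")
L=[[0,0,168],[0,v[3],44],[32,v[3]-144,95],[-32,v[3]-144,95]]
print(proj(pw(v[:3],L),h)[:,:2].round(1))
for p in proj(pw(v[:3],L),h)[:,:2]: cv2.circle(i,(int(p[0]),int(p[1])),1,(255,0,255),-1)
cv2.imwrite("pics/z2.png",cv2.resize(i[180:350,270:470],None,fx=3.5,fy=3.5,interpolation=cv2.INTER_CUBIC))
E
```

```text
[ 5.26901144e+02  1.11828076e+02 -2.78737287e-01 -5.17577652e+01] [[ 0.05 -0.16]
 [-1.88  0.07]
 [-0.43 -0.07]
 [-0.88  0.25]
 [ 2.45 -0.72]
 [ 2.2   0.58]]
pads [[473.  -76.4  57. ]
 [526.9 111.8 168. ]
 [487.3 -26.6  57. ]]
[[416.8969146  259.10478568   1.        ]]
[[396.35201015 333.91487741   1.        ]]
[[364.2 238.4]
 [376.5 273.1]
 [408.9 222.6]
 [430.7 234.7]]
```

View pics/z2.png

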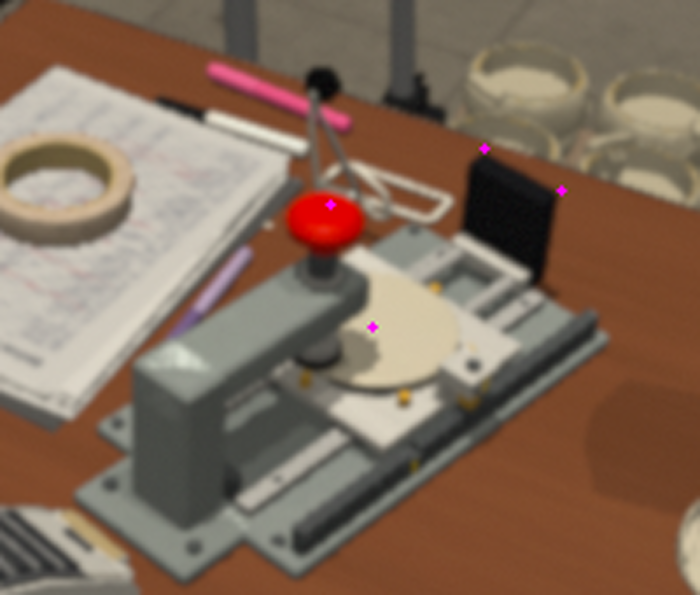

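```bash
python3 - <<'E'
from h import *
c=json.load(open("pics/top0.json"));h=json.load(open("pics/scene0.json"))
z=lambda *p:[240+p[0]/3.9,210+p[1]/3.9]
s=lambda *p:[270+p[0]/3.5,180+p[1]/3.5]
obs=[z(326,230),z(422,267),z(709,283),z(678,402)]
obs2=[s(478,160),s(555,197)]
def model(v):
    x,y,a,t=v[:4]
    L=[[0,0,168],[0,t,41],[32,t-144,95],[-32,t-144,95]]
    return proj(pw((x,y,a),L),c)[:,:2]
r=least_squares(lambda v:(model(v)-np.array(obs)).ravel(),[480,80,0.2,-110],x_scale=[1,1,.01,1])
v=r.x
print(v,(model(v)-obs).round(2))
print("pads",pw(v[:3],[[0,v[3]-144,57],[0,0,168],[0,0-144,57]]).round(1))
f=lambda o,zz,cc:least_squares(lambda q:proj([q[0],q[1],zz],cc)[0,:2]-o,[480,80]).x
def inv(p):
    d=np.array(p)-v[:2];a=v[2];return [np.cos(a)*d[0]+np.sin(a)*d[1],-np.sin(a)*d[0]+np.cos(a)*d[1]]
for n,o,zz,cc in [("bedFR",z(615,488),10,c),("bedBR",z(692,200),10,c),("knob",s(326,215),165,h),("notch_top",z(280,378),30,c),("notch_scene",s(414,465),30,h),("roller top",z(383,425),40,c),("pad scene",s(474,158),95,h),("pad scene",s(555,195),95,h)]:
    w=f(o,zz,cc);print(n,w.round(1),np.round(inv(w),1))
E
python3 - <<'E'
import cv2
i=cv2.imread("pics/top0.png")[250:350,290:440]
cv2.imwrite("pics/z3.png",cv2.resize(i,None,fx=5.3,fy=5.3,interpolation=cv2.INTER_CUBIC))
E
```

```text
[ 5.26446641e+02  1.11957405e+02 -2.73425845e-01 -5.37751828e+01] [[-0.02  0.08]
 [-0.82 -0.33]
 [ 0.53 -0.08]
 [ 0.25  0.29]]
pads [[473.  -78.5  57. ]
 [526.4 112.  168. ]
 [487.6 -26.7  57. ]]
bedFR [389.6 -51.3] [ -87.7 -194.1]
bedBR [551.1 -96.3] [  80.  -193.9]
knob [525.7 118.5] [-2.5  6.1]
notch_top [449.4 136.2] [-80.8   2.5]
notch_scene [442.1 149.2] [-91.3  13.1]
roller top [425.1  79.5] [-88.8 -58.6]
pad scene [506.7 -71.7] [  30.6 -182.1]
pad scene [445.1 -61.4] [ -31.5 -188.9]
```

View pics/z3.png

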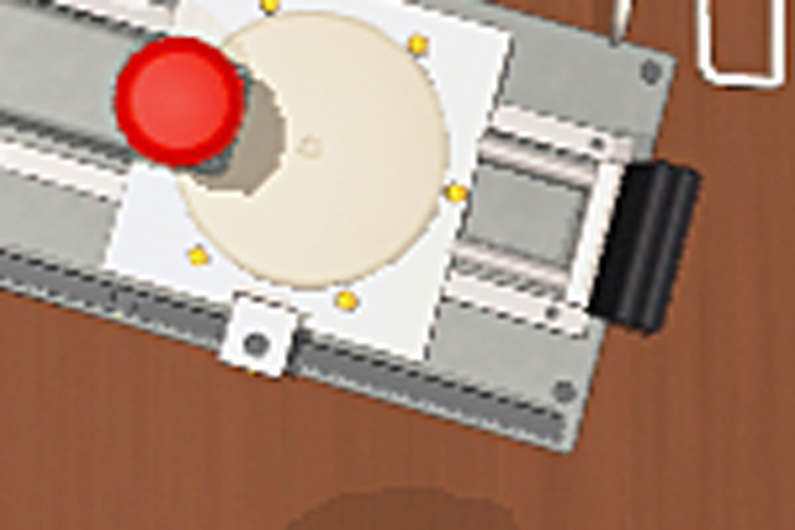

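```bash
python3 - <<'E'
from h import *
c=json.load(open("pics/top0.json"));h=json.load(open("pics/scene0.json"))
a=np.array([240+722/3.9,210+40/3.9]);b=np.array([270+322/3.5,180+82/3.5])
r=least_squares(lambda q:np.r_[proj(q,c)[0,:2]-a,proj(q,h)[0,:2]-b],[550,-50,50]);print(r.x,r.fun)
a=np.array([323.6,269]);b=np.array([270+326/3.5,180+217/3.5])
r=least_squares(lambda q:np.r_[proj(q,c)[0,:2]-a,proj(q,h)[0,:2]-b],[550,-50,50]);print(r.x,r.fun)
E
```

```text
[630.14298659 -93.45331574  99.56740633] [-0.10809824 -0.2649552   0.33881842  0.0437816 ]
[527.52514258 112.11826701 158.48525428] [-0.13904088 -0.34191414  0.40005588  0.0471843 ]
```

```bash
cat >> h.py <<'E'
V=(526.45,111.96,-0.2734)
def go(yp,xp,z,yaw=None,V=V):
    "tool-frame shift (cm) and turn from the current measured pose"
    from workcell import bot
    s=bot.get_state();p=s["position"];r=R.from_quat(s["tcp_rot"])
    t=pw(V[:3],[xp,yp,z])[0]
    d=r.inv().apply(t-p)/10
    a=V[2] if yaw is None else yaw
    g=R.from_matrix(np.array([[np.cos(a),np.sin(a),0],[np.sin(a),-np.cos(a),0],[0,0,-1]]))
    w=(r.inv()*g).as_rotvec()
    print("t",s["time_s"],"pos",p.round(1),"F",s["force"].round(2),"w",s["gripper_width"].round(1),"goal",t.round(1),"d",d.round(3),"w",w.round(4))
E
python3 -c "
from h import *
go(-255,0,215)"
```

```text
Traceback (most recent call last):
  File "h.py", line 20, in go
    print("t",s["time_s"],"pos",p.round(1),"F",s["force"].round(2),"w",s["gripper_width"].round(1),"goal",t.round(1),"d",d.round(3),"w",w.round(4))
                                                                       ^^^^^^^^^^^^^^^^^^^^^^^^
AttributeError: 'float' object has no attribute 'round'
```

```bash
sed -i 's/s\["gripper_width"\].round(1)/round(float(s["gripper_width"]),1)/' h.py
python3 -c "
from h import *
go(-255,0,215)"
```

```text
t 0.15 pos [ 186.9 -595.9  209.5] F [-0.42  1.1   0.41] w 85.7 goal [ 457.6 -133.6  215. ] d [ 39.663 -36.013  -0.483] w [-1.600e-03  3.000e-04  5.773e-01]
```

{"api": "servo_tool", "payload": {"targets": [{"dx":4,"dy":-3.6,"wz":0.07,"grip":-1},{"dx":8,"dy":-7.2,"wz":0.14,"grip":-1},{"dx":12,"dy":-10.8,"wz":0.21,"grip":-1},{"dx":16,"dy":-14.4,"wz":0.28,"grip":-1},{"dx":20,"dy":-18,"wz":0.35,"grip":-1},{"dx":24,"dy":-21.6,"wz":0.42,"grip":-1},{"dx":28,"dy":-25.2,"wz":0.5,"grip":-1},{"dx":31,"dy":-28,"wz":0.577,"grip":-1}], "squeeze": 60}}

```text
invalid input at $.targets[0]: expected keys wx, wy, wz, dx, dy, dz, grip
```

```bash
python3 -c "
from h import *
go(-255,0,215)"
```

```text
t 0.15 pos [ 186.9 -595.9  209.5] F [-0.42  1.1   0.41] w 85.7 goal [ 457.6 -133.6  215. ] d [ 39.663 -36.013  -0.483] w [-1.600e-03  3.000e-04  5.773e-01]
```

{"api": "servo_tool", "payload": {"targets": [{"dx":4,"dy":-3.6,"dz":0,"wx":0,"wy":0,"wz":0.07,"grip":-1},{"dx":8,"dy":-7.2,"dz":0,"wx":0,"wy":0,"wz":0.14,"grip":-1},{"dx":12,"dy":-10.8,"dz":0,"wx":0,"wy":0,"wz":0.21,"grip":-1},{"dx":16,"dy":-14.4,"dz":0,"wx":0,"wy":0,"wz":0.28,"grip":-1},{"dx":20,"dy":-18,"dz":0,"wx":0,"wy":0,"wz":0.35,"grip":-1},{"dx":24,"dy":-21.6,"dz":0,"wx":0,"wy":0,"wz":0.42,"grip":-1},{"dx":28,"dy":-25.2,"dz":0,"wx":0,"wy":0,"wz":0.5,"grip":-1},{"dx":31,"dy":-28,"dz":0,"wx":0,"wy":0,"wz":0.577,"grip":-1}], "squeeze": 60}}

```text
time_s: 1.15
position: [399.6, -234.5, 210.3]
tcp_rot: [0.991, -0.137, 0.0, -0.0]
force: [0.6, 0.4, -0.4]
gripper_width: -0.2
```

```bash
python3 -c "
from h import *
go(-255,0,215)"
```

```text
t 1.15 pos [ 399.6 -234.5  210.3] F [ 0.58  0.36 -0.43] w -0.2 goal [ 457.6 -133.6  215. ] d [  2.846 -11.285  -0.469] w [-0.0002 -0.0001 -0.0013]
```

{"api": "servo_tool", "payload": {"targets": [{"dx":1.0,"dy":-4,"dz":-0.2,"wx":0,"wy":0,"wz":0,"grip":-1},{"dx":2,"dy":-8,"dz":-0.4,"wx":0,"wy":0,"wz":0,"grip":-1},{"dx":2.8,"dy":-11.2,"dz":-0.5,"wx":0,"wy":0,"wz":0,"grip":-1},{"dx":2.8,"dy":-11.2,"dz":-0.5,"wx":0,"wy":0,"wz":0,"grip":-1}]}}

```text
time_s: 1.65
position: [456.6, -134.6, 215.3]
tcp_rot: [0.991, -0.134, -0.0, -0.0]
force: [0.0, -0.6, -0.1]
gripper_width: 0.1
```

```bash
cat > look.py <<'E'
import sys,json,cv2,numpy as np
from h import *
from workcell import bot
n=sys.argv[1];s=bot.get_state();c=bot.capture("wrist");cv2.imwrite(f"pics/{n}.png",c["color"][:,:,::-1])
M=np.array(c["mount"]);r=R.from_quat(s["tcp_rot"])
o=r.apply(M[:3,3])+s["position"];q=(r*R.from_matrix(M[:3,:3])).as_quat()
json.dump(dict(K=np.array(c["K"]).tolist(),xyz=o.tolist(),orientation=q.tolist()),open(f"pics/{n}.json","w"))
print(s["time_s"],s["position"].round(1),s["force"].round(2),o)
E
python3 look.py w1
```

```text
1.65 [ 456.6 -134.6  215.3] [ 0.04 -0.58 -0.11] [ 529.08728167 -154.32826057  379.07455706]
```

View pics/w1.png

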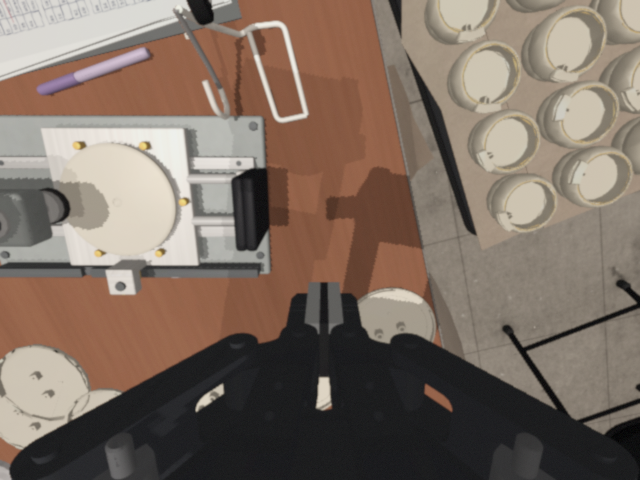

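```bash
python3 - <<'E'
import cv2
i=cv2.imread("pics/w1.png")[100:310,0:290]
cv2.imwrite("pics/w1z.png",cv2.resize(i,None,fx=2.75,fy=2.75,interpolation=cv2.INTER_CUBIC))
E
```

```text
(no output)
```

View pics/w1z.png

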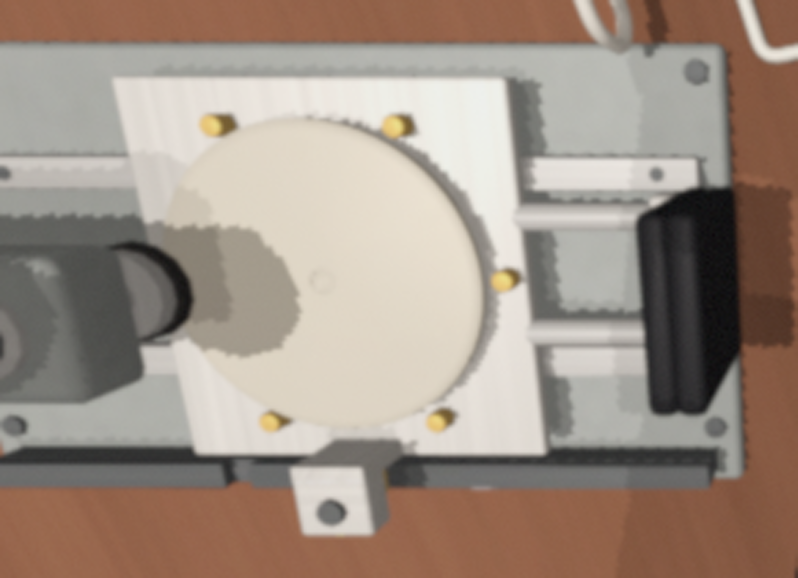

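```bash
python3 - <<'E'
from h import *
c=json.load(open("pics/top0.json"));w=json.load(open("pics/w1.json"))
z=lambda *p:[240+p[0]/3.9,210+p[1]/3.9]
q=lambda *p:[p[0]/2.75,100+p[1]/2.75]
T=[([0,0,168],0,z(326,230)),([32,-144,95],1,z(709,283)),([-32,-144,95],1,z(678,402))]
pin=lambda a:[62*np.cos(np.radians(a)),62*np.sin(np.radians(a)),41]
T+=[(pin(30),1,z(393,158)),(pin(-30),1,z(503,188)),(pin(-90),1,z(530,298)),(pin(-150),1,z(450,377)),(pin(150),1,z(341,345))]
W=[([32,-144,95],1,q(694,212)),([-32,-144,95],1,q(702,412)),([32,-125,95],1,q(640,215)),([-32,-125,95],1,q(652,412)),
(pin(30),1,q(210,125)),(pin(-30),1,q(396,125)),(pin(-90),1,q(503,280)),(pin(-150),1,q(438,420)),(pin(150),1,q(270,422))]
def res(v,sets):
    o=[]
    for L,cc in sets:
        P=np.array([[a[0],a[1]+b*v[3],a[2]] for a,b,_ in L]);o.append((proj(pw(v[:3],P),cc)[:,:2]-np.array([x[2] for x in L])))
    return o
for S in ([(T,c)],[(T,c),(W,w)]):
    r=least_squares(lambda v:np.concatenate(res(v,S)).ravel(),[526,112,-.27,-55],x_scale=[1,1,.01,1]);v=r.x
    print(v);[print(a.round(1).tolist()) for a in res(v,S)]
f=lambda o,zz,cc:least_squares(lambda u:proj([u[0],u[1],zz],cc)[0,:2]-o,[480,80]).x
def inv(p):
    d=np.array(p)-v[:2];a=v[2];return [np.cos(a)*d[0]+np.sin(a)*d[1],-np.sin(a)*d[0]+np.cos(a)*d[1]]
for n,o,zz,cc in [("bedFR",q(743,476),8,w),("bedBR",q(722,45),8,w),("notch",q(235,470),30,w)]:
    print(n,np.round(inv(f(o,zz,cc)),1))
E
```

```text
[ 5.26423110e+02  1.11963917e+02 -2.72619255e-01 -5.46012122e+01]
[[-0.0, 0.1], [0.9, -0.0], [0.7, 0.3], [-0.1, -0.3], [-0.6, 0.0], [-0.2, -0.1], [-0.4, -0.1], [-0.5, -0.1]]
[ 5.29022128e+02  1.11242889e+02 -2.68023717e-01 -5.55929069e+01]
[[0.4, -1.3], [1.8, -1.7], [1.7, -1.3], [0.6, -1.4], [0.2, -1.3], [0.7, -1.4], [0.5, -1.3], [0.4, -1.2]]
[[1.3, -0.0], [2.8, 1.9], [-2.6, -1.1], [-1.0, 1.9], [0.2, 0.7], [-1.3, 0.6], [-0.3, 0.6], [-0.7, 1.1], [0.0, 0.4]]
bedFR [ -89.4 -194.7]
bedBR [  80.9 -194.8]
notch [-77.2   0.4]
```

```bash
sed -i 's/^V=.*/V=(527,112,-0.272)/' h.py
python3 -c "
from h import *
go(-240,0,78)"
```

```text
t 1.7 pos [ 456.2 -135.6  215.2] F [-0.02  0.12 -0.22] w 0.2 goal [ 462.5 -119.2   78. ] d [ 0.182 -1.755 13.721] w [0.0003 0.0006 0.0008]
```

{"api": "servo_tool", "payload": {"targets": [{"dx":0.1,"dy":0,"dz":4.5,"wx":0,"wy":0,"wz":0,"grip":-1},{"dx":0.2,"dy":0,"dz":9,"wx":0,"wy":0,"wz":0,"grip":-1},{"dx":0.2,"dy":-0.5,"dz":13.7,"wx":0,"wy":0,"wz":0,"grip":-1},{"dx":0.2,"dy":-1,"dz":13.7,"wx":0,"wy":0,"wz":0,"grip":-1},{"dx":0.2,"dy":-1.7,"dz":13.7,"wx":0,"wy":0,"wz":0,"grip":-1},{"dx":0.2,"dy":-1.7,"dz":13.7,"wx":0,"wy":0,"wz":0,"grip":-1}]}}

```text
time_s: 2.45
position: [464.6, -120.9, 81.3]
tcp_rot: [0.991, -0.136, 0.002, 0.001]
force: [-0.0, -0.4, 0.2]
gripper_width: 0.4
```

```bash
python3 -c "
from h import *
go(-215,0,78)";python3 look.py w2
```

```text
t 2.45 pos [ 464.6 -120.9   81.3] F [-0.01 -0.41  0.15] w 0.4 goal [469.2 -95.1  78. ] d [-0.248 -2.615  0.331] w [ 0.0007 -0.0047 -0.0008]
2.45 [ 464.6 -120.9   81.3] [-0.01 -0.41  0.15] [ 536.21075089 -140.53013916  245.5051999 ]
```

View pics/w2.png

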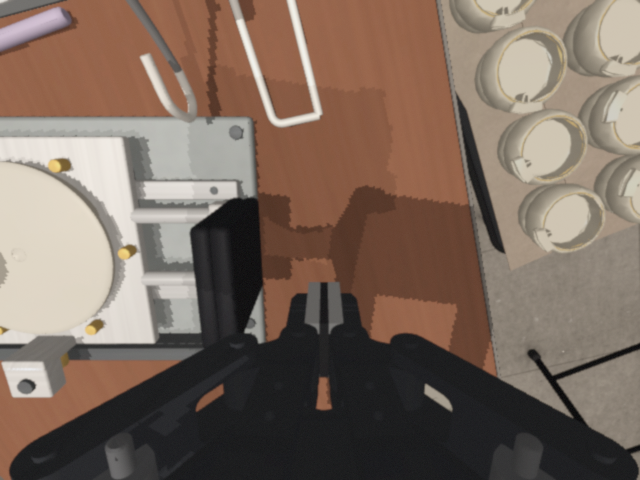

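```bash
python3 - <<'E'
from h import *
w=json.load(open("pics/w2.json"))
f=lambda o,zz,cc:least_squares(lambda u:proj([u[0],u[1],zz],cc)[0,:2]-o,[480,80]).x
def inv(p):
    d=np.array(p)-V[:2];a=V[2];return [np.cos(a)*d[0]+np.sin(a)*d[1],-np.sin(a)*d[0]+np.cos(a)*d[1]]
for o in ([231,228],[193,235],[232,335],[205,342]):print(o,np.round(inv(f(o,95,w)),1))
print(inv([464.6,-120.9]))
E
```

```text
[231, 228] [  34.5 -199.6]
[193, 235] [  31.3 -182.3]
[232, 335] [ -20. -196.]
[205, 342] [ -23.9 -182.3]
[np.float64(2.4646559520542297), np.float64(-241.10183630789294)]
```

{"api": "servo_tool", "payload": {"targets": [{"dx":-0.1,"dy":-0.5,"dz":0.1,"wx":0,"wy":0,"wz":0,"grip":-1},{"dx":-0.2,"dy":-1.0,"dz":0.2,"wx":0,"wy":0,"wz":0,"grip":-1},{"dx":-0.2,"dy":-1.5,"dz":0.2,"wx":0,"wy":0,"wz":0,"grip":-1},{"dx":-0.2,"dy":-2.0,"dz":0.2,"wx":0,"wy":0,"wz":0,"grip":-1},{"dx":-0.2,"dy":-2.5,"dz":0.2,"wx":0,"wy":0,"wz":0,"grip":-1},{"dx":-0.2,"dy":-2.5,"dz":0.2,"wx":0,"wy":0,"wz":0,"grip":-1}]}}

```text
time_s: 3.25
position: [467.6, -95.4, 76.5]
tcp_rot: [0.991, -0.136, -0.0, 0.0]
force: [0.2, -0.6, -1.0]
gripper_width: 0.1
```

```bash
python3 -c "
from h import *
go(-200,0,78)"; python3 look.py w3
```

```text
t 3.25 pos [467.6 -95.4  76.5] F [ 0.19 -0.55 -1.01] w 0.1 goal [473.3 -80.6  78. ] d [ 0.149 -1.57  -0.152] w [ 0.      0.0001 -0.0006]
3.25 [467.6 -95.4  76.5] [ 0.19 -0.55 -1.01] [ 539.9695808  -115.26590067  240.29511747]
```

View pics/w3.png

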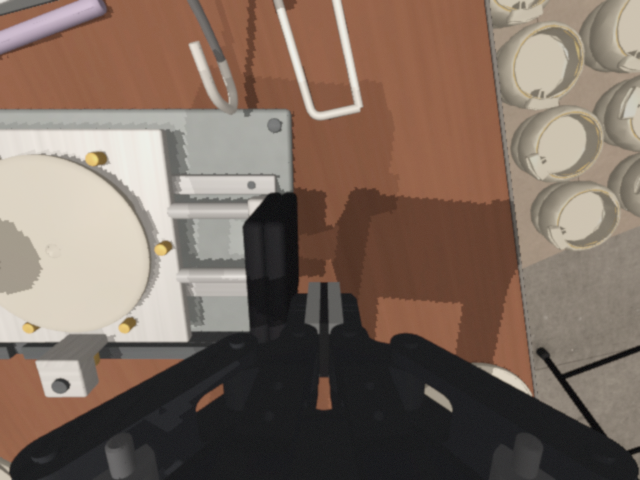

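{"api": "servo_tool", "payload": {"targets": [{"dx":0.1,"dy":-0.4,"dz":0,"wx":0,"wy":0,"wz":0,"grip":-1},{"dx":0.1,"dy":-0.8,"dz":-0.1,"wx":0,"wy":0,"wz":0,"grip":-1},{"dx":0.1,"dy":-1.2,"dz":-0.1,"wx":0,"wy":0,"wz":0,"grip":-1},{"dx":0.1,"dy":-1.6,"dz":-0.1,"wx":0,"wy":0,"wz":0,"grip":-1}]}}

```text
time_s: 3.8
position: [472.9, -80.3, 77.5]
tcp_rot: [0.991, -0.136, 0.0, -0.0]
force: [-0.3, -0.5, 0.4]
gripper_width: 0.2
```

{"api": "servo_tool", "payload": {"targets": [{"dx":0,"dy":-0.4,"dz":0,"wx":0,"wy":0,"wz":0,"grip":-1},{"dx":0,"dy":-0.8,"dz":0,"wx":0,"wy":0,"wz":0,"grip":-1},{"dx":0,"dy":-1.2,"dz":0,"wx":0,"wy":0,"wz":0,"grip":-1},{"dx":0,"dy":-1.6,"dz":0,"wx":0,"wy":0,"wz":0,"grip":-1}]}}

```text
time_s: 4.3
position: [477.2, -64.9, 77.5]
tcp_rot: [0.991, -0.136, -0.0, -0.0]
force: [0.5, -0.5, -0.2]
gripper_width: -0.1
```

```bash
python3 -c "
from h import *
go(-158,0,78)"; python3 look.py w4
```

```text
t 4.3 pos [477.2 -64.9  77.5] F [ 0.45 -0.48 -0.21] w -0.1 goal [484.6 -40.2  78. ] d [ 0.043 -2.579 -0.051] w [-0.      0.     -0.0012]
4.3 [477.2 -64.9  77.5] [ 0.45 -0.48 -0.21] [549.52054191 -84.85786559 241.30804919]
```

View pics/w4.png

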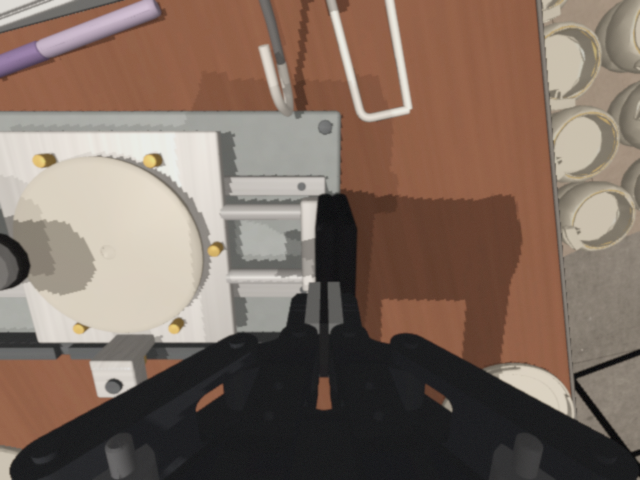

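```bash
python3 - <<'E'
from workcell import bot
import cv2
i=bot.capture("scene")["color"][:,:,::-1]
j=bot.capture("top")["color"][:,:,::-1]
cv2.imwrite("pics/s5.png",cv2.resize(i[140:320,320:520],None,fx=3.3,fy=3.3,interpolation=cv2.INTER_CUBIC))
cv2.imwrite("pics/t5.png",cv2.resize(j[210:360,260:460],None,fx=3.9,fy=3.9,interpolation=cv2.INTER_CUBIC))
E
```

```text
(no output)
```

View pics/s5.png

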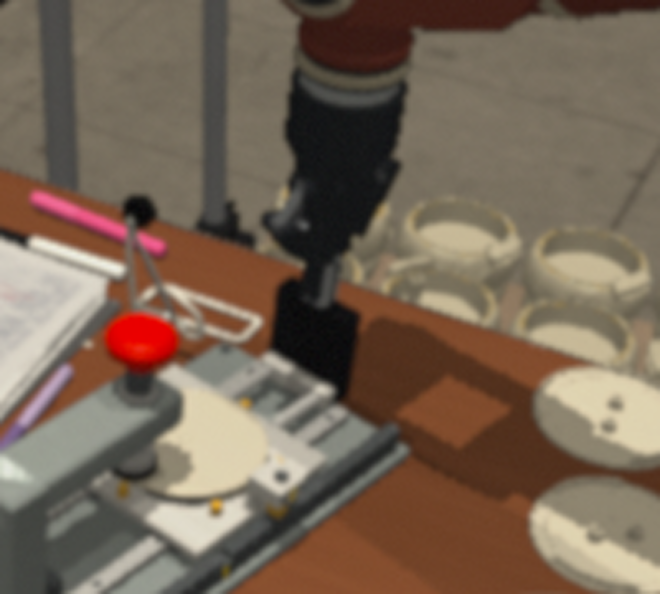

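View pics/t5.png

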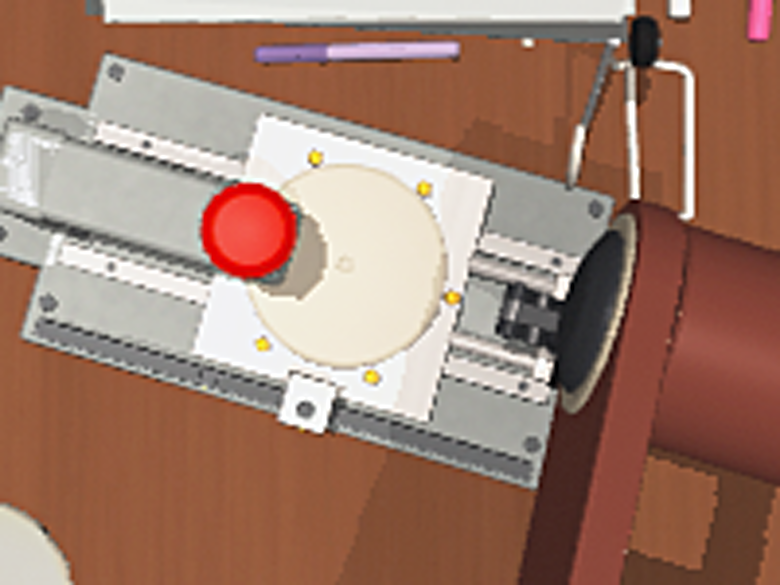

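```bash
python3 - <<'E'
from h import *
c=json.load(open("pics/top0.json"));h=json.load(open("pics/scene0.json"))
from workcell import bot
s=bot.get_state();print(s["time_s"],s["position"],s["force"],s["q"])
r=R.from_quat(s["tcp_rot"])
for dz in (-54,0,19):
    p=s["position"]+r.apply([0,0,dz]);a=proj(p,c)[0,:2];b=proj(p,h)[0,:2]
    print(dz,p.round(1),"t5",((a-[260,210])*3.9).round(0),"s5",((b-[320,140])*3.3).round(0))
E
```

```text
4.45 [477.15920808 -64.99534901  77.52236224] [1.11457297 0.34357291 0.3075555 ] [-2.90035006e-01 -1.75339724e-01  2.06130237e+00 -7.00553702e-05
  1.25561169e+00  1.55360651e+00]
-54 [477.2 -65.  131.5] t5 [606. 336.] s5 [323. 256.]
0 [477.2 -65.   77.5] t5 [584. 334.] s5 [314. 319.]
19 [477.2 -65.   58.5] t5 [577. 333.] s5 [311. 340.]
```

```bash
python3 - <<'E'
from workcell import bot
import cv2
i=bot.capture("scene")["color"][:,:,::-1]
w=bot.capture("wrist")["color"][:,:,::-1]
a=cv2.convertScaleAbs(i[175:265,380:450],alpha=2.5,beta=20)
cv2.imwrite("pics/s6.png",cv2.resize(a,None,fx=6.5,fy=6.5,interpolation=cv2.INTER_CUBIC))
a=cv2.convertScaleAbs(w[180:360,230:420],alpha=2.5,beta=20)
cv2.imwrite("pics/w6.png",cv2.resize(a,None,fx=3.3,fy=3.3,interpolation=cv2.INTER_CUBIC))
E
```

```text
(no output)
```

View pics/s6.png

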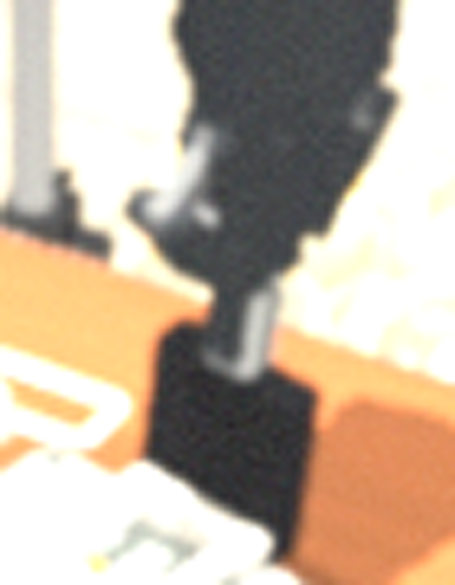

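View pics/w6.png

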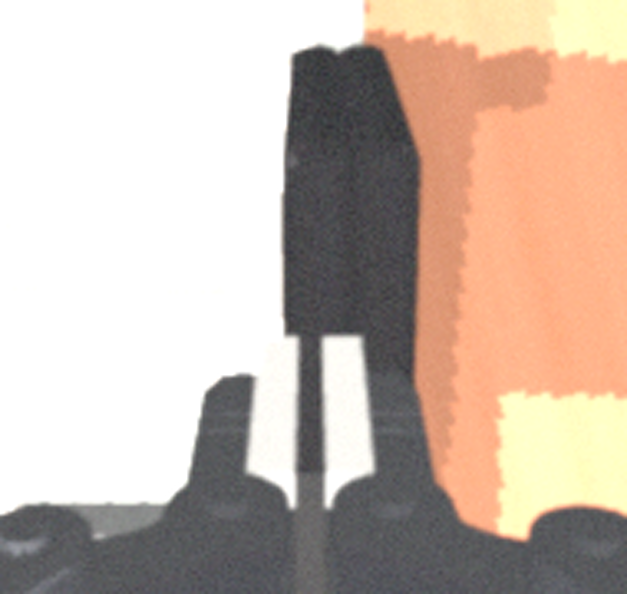

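{"api": "servo_tool", "payload": {"targets": [{"dx":0,"dy":0,"dz":-1.5,"wx":0,"wy":0,"wz":0,"grip":-1},{"dx":0,"dy":2,"dz":-2,"wx":0,"wy":0,"wz":0,"grip":-1},{"dx":0,"dy":4,"dz":-2,"wx":0,"wy":0,"wz":0,"grip":-1},{"dx":0,"dy":5.8,"dz":-2,"wx":0,"wy":0,"wz":0,"grip":-1},{"dx":0,"dy":5.8,"dz":-2,"wx":0,"wy":0,"wz":0,"grip":-1},{"dx":0,"dy":5.8,"dz":0,"wx":0,"wy":0,"wz":0,"grip":-1},{"dx":0,"dy":5.8,"dz":2,"wx":0,"wy":0,"wz":0,"grip":-1},{"dx":0,"dy":5.8,"dz":3.2,"wx":0,"wy":0,"wz":0,"grip":-1}]}}

```text
time_s: 5.55
position: [461.3, -120.3, 44.9]
tcp_rot: [0.991, -0.136, -0.0, -0.0]
force: [-0.1, -0.1, 0.2]
gripper_width: -0.1
```

```bash
python3 - <<'E'
from h import *
from workcell import bot
go(-220,0,45)
i=bot.capture("scene")["color"][:,:,::-1]
a=cv2.convertScaleAbs(i[170:270,370:470],alpha=2.5,beta=20)
cv2.imwrite("pics/s7.png",cv2.resize(a,None,fx=5.5,fy=5.5,interpolation=cv2.INTER_CUBIC))
E
python3 look.py w7
```

```text
t 5.55 pos [ 461.3 -120.3   44.9] F [-0.05 -0.09  0.18] w -0.1 goal [467.9 -99.9  45. ] d [ 0.081 -2.143 -0.005] w [-0.0004  0.0007 -0.0007]
5.6 [ 460.4 -120.1   43.5] [-0.76  0.32 -0.41] [ 533.18512668 -140.19575487  207.12282895]
```

View pics/s7.png

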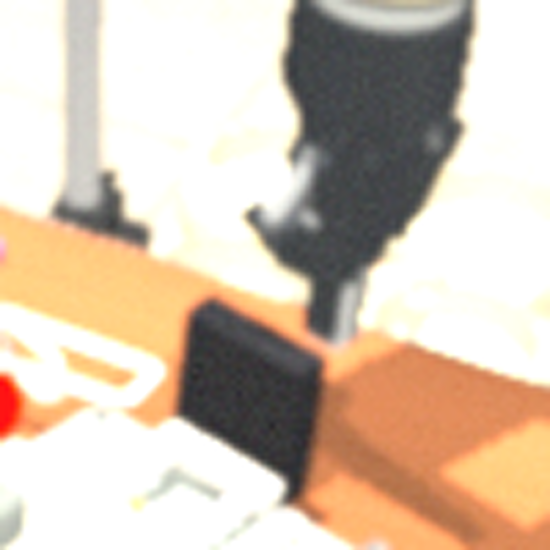

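View pics/w7.png

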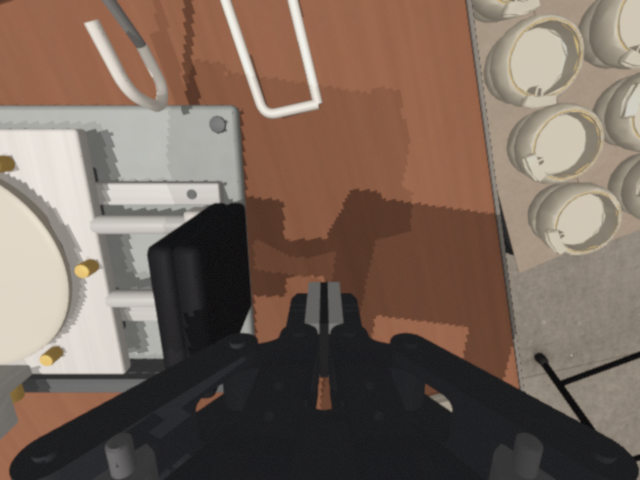

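```bash
python3 - <<'E'
from h import *
h=json.load(open("pics/scene0.json"))
for z in (25,45,62,80): print(z,((proj([461,-120,z],h)[0,:2]-[370,170])*5.5).round(0), ((proj([461,-110,z],h)[0,:2]-[370,170])*5.5).round(0))
# bed scene check: paddle top outer
for P in ([32,-199,95],[-32,-199,95],[32,-180,95],[-32,-180,95],[32,-180,19]): print(P,((proj(pw(V,P),h)[0,:2]-[370,170])*5.5).round(0))
E
```

```text
25 [318. 408.] [309. 420.]
45 [323. 372.] [315. 384.]
62 [329. 341.] [320. 353.]
80 [334. 307.] [325. 319.]
[32, -199, 95] [216. 285.]
[-32, -199, 95] [336. 351.]
[32, -180, 95] [187. 303.]
[-32, -180, 95] [308. 370.]
[32, -180, 19] [169. 444.]
```

{"api": "servo_tool", "payload": {"targets": [{"dx":0.1,"dy":-0.6,"dz":0.4,"wx":0,"wy":0,"wz":0,"grip":-1},{"dx":0.1,"dy":-1.2,"dz":0.4,"wx":0,"wy":0,"wz":0,"grip":-1},{"dx":0.1,"dy":-1.8,"dz":0.4,"wx":0,"wy":0,"wz":0,"grip":-1},{"dx":0.1,"dy":-2.2,"dz":0.4,"wx":0,"wy":0,"wz":0,"grip":-1},{"dx":0.1,"dy":-2.6,"dz":0.4,"wx":0,"wy":0,"wz":0,"grip":-1},{"dx":0.1,"dy":-3.0,"dz":0.4,"wx":0,"wy":0,"wz":0,"grip":-1}]}}

```text
time_s: 6.4
position: [470.6, -92.4, 41.6]
tcp_rot: [0.991, -0.136, 0.0, 0.0]
force: [-2.4, -2.3, 0.8]
gripper_width: -0.2
```

{"api": "servo_tool", "payload": {"targets": [{"dx":0,"dy":-0.3,"dz":0,"wx":0,"wy":0,"wz":0,"grip":-1},{"dx":0,"dy":-0.6,"dz":0,"wx":0,"wy":0,"wz":0,"grip":-1},{"dx":0,"dy":-0.9,"dz":0,"wx":0,"wy":0,"wz":0,"grip":-1},{"dx":0,"dy":-1.2,"dz":0,"wx":0,"wy":0,"wz":0,"grip":-1}]}}

```text
time_s: 6.9
position: [473.8, -80.8, 41.6]
tcp_rot: [0.991, -0.136, -0.0, 0.0]
force: [-0.7, -2.9, 1.8]
gripper_width: 0.0
```

```bash
python3 -c "
from h import *
go(-155,0,42)"; python3 look.py w8
```

```text
t 6.9 pos [473.8 -80.8  41.6] F [-0.71 -2.85  1.81] w 0.0 goal [485.4 -37.3  42. ] d [-0.061 -4.502 -0.045] w [ 0.0002  0.     -0.0013]
6.9 [473.8 -80.8  41.6] [-0.71 -2.85  1.81] [ 546.13912422 -100.7301051   205.37400694]
```

View pics/w8.png

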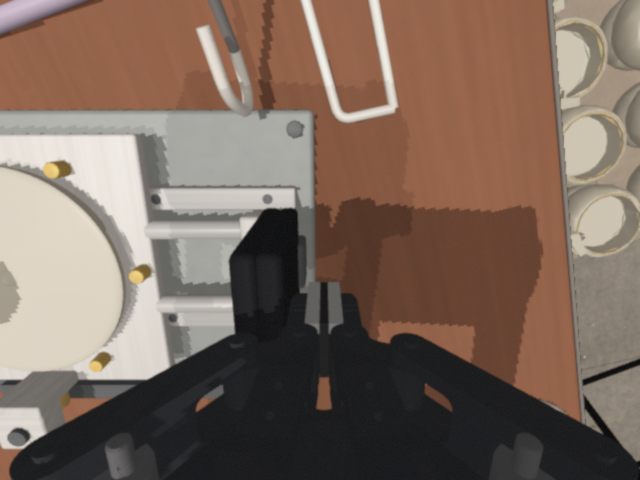

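```bash
cat >> h.py <<'E'
f=lambda o,zz,cc:least_squares(lambda u:proj([u[0],u[1],zz],cc)[0,:2]-np.array(o,float),[480,80]).x
def inv(p):
    d=np.array(p)[:2]-V[:2];a=V[2];return np.round([np.cos(a)*d[0]+np.sin(a)*d[1],-np.sin(a)*d[0]+np.cos(a)*d[1]],1)
E
python3 - <<'E'
from h import *
w=json.load(open("pics/w8.json"))
for n,o,z in (("p-90",(138,274),41),("p-30",(52,170),41),("bedBR",(314,112),8),("tcp",None,0)):
    print(n,inv(f(o,z,w)) if o else inv((473.8,-80.8)))
w=json.load(open("pics/w3.json"))
for n,o,z in (("p-90",(160,250),41),("p-30",(91,158),41),("bedBR",(291,110),8)):
    print(n,inv(f(o,z,w)))
E
```

```text
p-90 [   4.4 -105.5]
p-30 [ 56.7 -73.7]
bedBR [  83.4 -194.7]
tcp [   0.6 -200. ]
p-90 [   2.8 -116.8]
p-30 [ 57.2 -85.8]
bedBR [  83.9 -195.1]
```

{"api": "servo_tool", "payload": {"targets": [{"dx":0,"dy":-0.45,"dz":0,"wx":0,"wy":0,"wz":0,"grip":-1},{"dx":0,"dy":-0.9,"dz":0,"wx":0,"wy":0,"wz":0,"grip":-1},{"dx":0,"dy":-1.35,"dz":0,"wx":0,"wy":0,"wz":0,"grip":-1},{"dx":0,"dy":-1.8,"dz":0,"wx":0,"wy":0,"wz":0,"grip":-1},{"dx":0,"dy":-2.25,"dz":0,"wx":0,"wy":0,"wz":0,"grip":-1},{"dx":0,"dy":-2.7,"dz":0,"wx":0,"wy":0,"wz":0,"grip":-1},{"dx":0,"dy":-3.0,"dz":0,"wx":0,"wy":0,"wz":0,"grip":-1},{"dx":0,"dy":-3.3,"dz":0,"wx":0,"wy":0,"wz":0,"grip":-1}]}}

```text
time_s: 7.95
position: [482.8, -48.8, 41.6]
tcp_rot: [0.991, -0.136, 0.0, -0.0]
force: [-1.2, -2.5, 2.8]
gripper_width: 0.2
```

```bash
python3 -c "
from h import *
go(-157,0,42)"; python3 look.py w9
```

```text
t 7.95 pos [482.8 -48.8  41.6] F [-1.18 -2.46  2.76] w 0.2 goal [484.8 -39.2  42. ] d [-0.06  -0.981 -0.044] w [-0.0001 -0.     -0.0012]
7.95 [482.8 -48.8  41.6] [-1.18 -2.46  2.76] [555.08607177 -68.78562408 205.37550524]
```

View pics/w9.png

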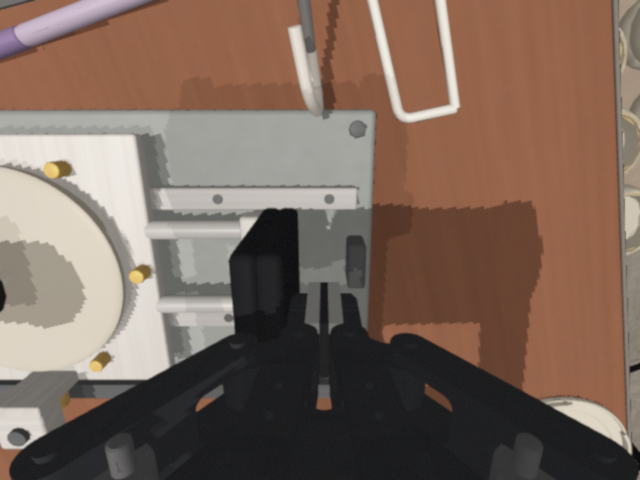

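{"api": "servo_tool", "payload": {"targets": [{"dx":0,"dy":-0.2,"dz":0,"wx":0,"wy":0,"wz":0,"grip":-1},{"dx":0,"dy":-0.4,"dz":0,"wx":0,"wy":0,"wz":0,"grip":-1}]}}

```text
time_s: 8.25
position: [483.8, -44.8, 41.3]
tcp_rot: [0.991, -0.136, 0.0, -0.0]
force: [-1.0, -3.4, 1.1]
gripper_width: -0.6
```

{"api": "servo_tool", "payload": {"targets": [{"dx":0,"dy":-0.1,"dz":0,"wx":0,"wy":0,"wz":0,"grip":-1}]}}

```text
time_s: 8.38
position: [484.0, -43.7, 41.2]
tcp_rot: [0.991, -0.136, -0.0, -0.0]
force: [-0.6, 0.7, 0.2]
gripper_width: 0.1
```

{"api": "servo_tool", "payload": {"targets": [{"dx":0,"dy":-0.1,"dz":0,"wx":0,"wy":0,"wz":0,"grip":-1}]}}

```text
time_s: 8.5
position: [484.2, -42.9, 41.3]
tcp_rot: [0.991, -0.136, -0.0, -0.0]
force: [0.1, 0.5, -0.2]
gripper_width: -0.1
```

```bash
python3 look.py w10; python3 -c "
import cv2
i=cv2.imread('pics/w10.png')[100:460,0:400]
cv2.imwrite('pics/w10z.png',cv2.resize(i,None,fx=2,fy=1.6,interpolation=cv2.INTER_CUBIC))
from workcell import bot
j=bot.capture('top')['color'][:,:,::-1];cv2.imwrite('pics/t10.png',j)
s=bot.capture('scene')['color'][:,:,::-1];cv2.imwrite('pics/s10.png',s)
cv2.imwrite('pics/st10.png',cv2.hconcat([cv2.resize(j[225:345,250:410],(480,360),interpolation=2),cv2.resize(s[210:330,290:440],(320,360),interpolation=2)]))
"
```

```text
8.5 [484.2 -42.9  41.3] [ 0.12  0.52 -0.16] [556.54499881 -62.94112223 205.06845766]
```

View pics/w10.png

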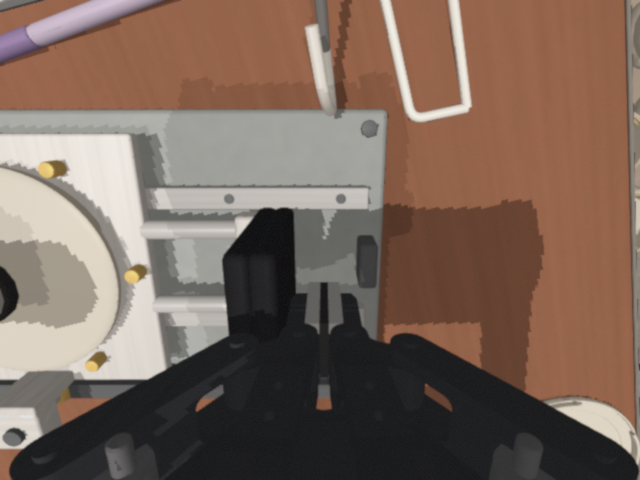

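View pics/st10.png

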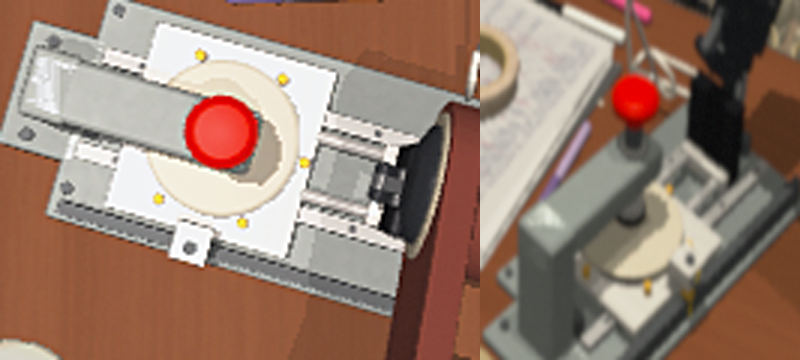

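{"api": "servo_tool", "payload": {"targets": [{"dx":0,"dy":0.5,"dz":0,"wx":0,"wy":0,"wz":0,"grip":-1},{"dx":0,"dy":2,"dz":0,"wx":0,"wy":0,"wz":0,"grip":-1},{"dx":0,"dy":4,"dz":0,"wx":0,"wy":0,"wz":0,"grip":-1},{"dx":0,"dy":5,"dz":0,"wx":0,"wy":0,"wz":0,"grip":-1}]}}

```text
time_s: 9.15
position: [470.4, -92.8, 41.5]
tcp_rot: [0.991, -0.137, 0.0, 0.0]
force: [0.4, -0.0, 0.9]
gripper_width: 0.4
```

```bash
python3 - <<'E'
from h import *
w=json.load(open("pics/w10.json"))
for n,o,z in (("p-90",(133,273),41),("p-30",(46,170),41),("bedBR",(385,112),8)):
    print(n,inv(f(o,z,w)))
go(-210,0,270)
c=json.load(open("pics/top0.json"))
z=lambda x,y:(250+x/3,225+y/3)
print("notch clicked; top pins centre:",inv(np.mean([f(z(200,55),41,c),f(z(242,223),41,c),f(z(283,79),41,c),f(z(158,199),41,c)],axis=0)))
i=cv2.imread("pics/top0.png")
E
```

```text
p-90 [  4.9 -63.9]
p-30 [ 56.6 -31.8]
bedBR [  83.2 -193.1]
t 9.15 pos [470.4 -92.8  41.5] F [ 0.41 -0.    0.87] w 0.4 goal [470.6 -90.3 270. ] d [ -0.05   -0.246 -22.847] w [ 0.0001 -0.0001 -0.0027]
notch clicked; top pins centre: [-0.5 -0.9]
```

{"api": "servo_tool", "payload": {"targets": [{"dx":0,"dy":0,"dz":-4,"wx":0,"wy":0,"wz":0,"grip":-1},{"dx":0,"dy":0,"dz":-9,"wx":0,"wy":0,"wz":0,"grip":-1},{"dx":0,"dy":0,"dz":-14,"wx":0,"wy":0,"wz":0,"grip":-1},{"dx":0,"dy":-1,"dz":-18,"wx":0,"wy":0,"wz":0,"grip":-1},{"dx":0,"dy":-4,"dz":-19,"wx":0,"wy":0,"wz":0,"grip":-1},{"dx":0,"dy":-8,"dz":-19,"wx":0,"wy":0,"wz":0,"grip":-1},{"dx":0,"dy":-11,"dz":-19,"wx":0,"wy":0,"wz":0,"grip":-1},{"dx":0,"dy":-11,"dz":-19,"wx":0,"wy":0,"wz":0,"grip":-1}]}}

```text
time_s: 10.15
position: [500.5, 15.4, 231.4]
tcp_rot: [0.991, -0.135, -0.0, -0.0]
force: [-0.2, 0.3, -0.7]
gripper_width: -0.2
```

```bash
python3 look.py w11; python3 -c "
from h import *
go(0,0,200)"
```

```text
10.15 [500.5  15.4 231.4] [-0.2   0.28 -0.71] [572.9596431   -4.33198694 395.20492825]
t 10.2 pos [500.3  14.5 231.3] F [0.74 0.28 0.42] w 0.1 goal [527. 112. 200.] d [ -0.047 -10.106   3.126] w [0.0005 0.0004 0.0001]
```

View pics/w11.png

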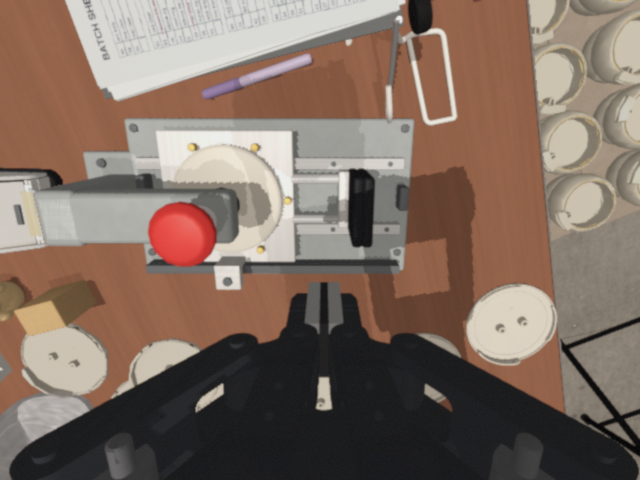

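```bash
python3 - <<'E'
from h import *
w=json.load(open("pics/w11.json"));c=json.load(open("pics/top0.json"))
for z in(163,168):print(f((182,234),z,w).round(1),inv(f((182,234),z,w)),f((323.6,269),z,c).round(1))
print(inv(f((287,200),41,w)))
E
```

```text
[531. 109.] [ 4.7 -1.8] [526.7 111.9]
[531.9 106.6] [ 6.2 -3.9] [526.5 111.9]
[  4.1 -62.3]
```

{"api": "servo_tool", "payload": {"targets": [{"dx":0.1,"dy":-4,"dz":0,"wx":0,"wy":0,"wz":0,"grip":-1},{"dx":0.1,"dy":-8,"dz":1,"wx":0,"wy":0,"wz":0,"grip":-1},{"dx":0.1,"dy":-10,"dz":3,"wx":0,"wy":0,"wz":0,"grip":-1},{"dx":0.1,"dy":-10,"dz":5,"wx":0,"wy":0,"wz":0,"grip":-1},{"dx":0.1,"dy":-10,"dz":6,"wx":0,"wy":0,"wz":0,"grip":-1},{"dx":0.1,"dy":-10,"dz":6.5,"wx":0,"wy":0,"wz":0,"grip":-1}]}}

```text
time_s: 10.95
position: [527.8, 109.4, 165.3]
tcp_rot: [0.991, -0.137, -0.001, 0.0]
force: [-0.1, -0.0, 0.8]
gripper_width: 0.2
```

```bash
python3 look.py w12; python3 - <<'E'
from h import *
go(-1.5,2,150)
from workcell import bot
i=bot.capture("scene")["color"][:,:,::-1]
cv2.imwrite("pics/s12.png",cv2.resize(i[140:300,300:460],None,fx=3.7,fy=3.7,interpolation=cv2.INTER_CUBIC))
E
```

```text
10.95 [527.8 109.4 165.3] [-0.11 -0.04  0.81] [600.40472498  89.42943699 328.97825679]
t 11.0 pos [527.9 109.5 165.3] F [-0.51 -0.1  -0.26] w -0.0 goal [528.5 110.  150. ] d [ 0.05  -0.068  1.527] w [ 0.0007  0.0014 -0.0026]
```

View pics/w12.png

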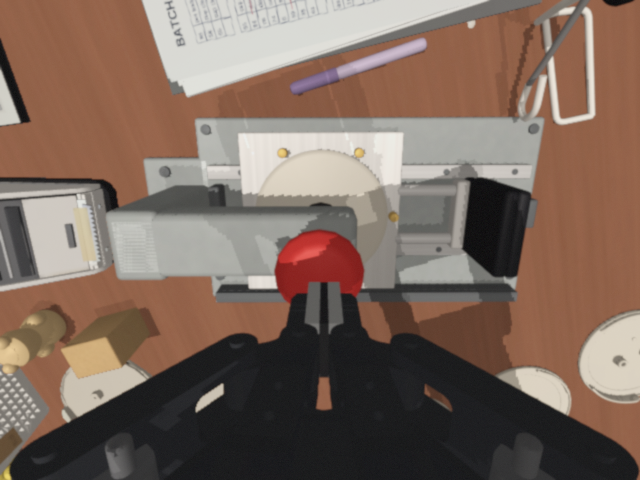

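View pics/s12.png

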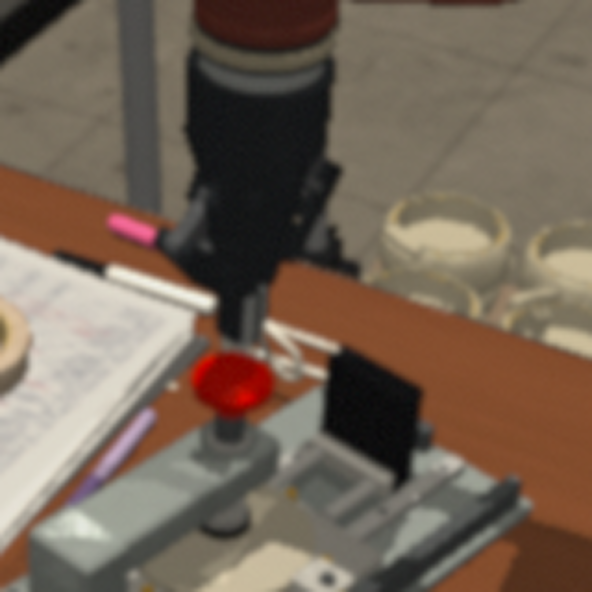

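{"api": "servo_tool", "payload": {"targets": [{"dx":0,"dy":-0.1,"dz":0.4,"wx":0,"wy":0,"wz":0,"grip":-1},{"dx":0,"dy":-0.1,"dz":0.8,"wx":0,"wy":0,"wz":0,"grip":-1},{"dx":0,"dy":-0.1,"dz":1.2,"wx":0,"wy":0,"wz":0,"grip":-1},{"dx":0,"dy":-0.1,"dz":1.5,"wx":0,"wy":0,"wz":0,"grip":-1}]}}

```text
time_s: 11.55
position: [528.6, 111.5, 151.2]
tcp_rot: [0.991, -0.136, -0.0, 0.0]
force: [-0.4, 0.0, -0.7]
gripper_width: 0.2
```

{"api": "servo_tool", "payload": {"targets": [{"dx":0,"dy":0,"dz":0.2,"wx":0,"wy":0,"wz":0,"grip":-1},{"dx":0,"dy":0,"dz":0.4,"wx":0,"wy":0,"wz":0,"grip":-1}]}}

```text
time_s: 11.8
position: [528.7, 111.5, 147.4]
tcp_rot: [0.991, -0.136, 0.0, -0.0]
force: [-0.9, -0.4, -0.1]
gripper_width: -0.0
```

{"api": "servo_tool", "payload": {"targets": [{"dx":0,"dy":0,"dz":0.2,"wx":0,"wy":0,"wz":0,"grip":-1},{"dx":0,"dy":0,"dz":0.4,"wx":0,"wy":0,"wz":0,"grip":-1}]}}

```text
time_s: 12.05
position: [528.8, 111.5, 144.0]
tcp_rot: [0.991, -0.136, 0.0, -0.0]
force: [-1.3, -0.2, 3.2]
gripper_width: -0.2
```

{"api": "servo_tool", "payload": {"targets": [{"dx":0,"dy":0,"dz":0.2,"wx":0,"wy":0,"wz":0,"grip":-1},{"dx":0,"dy":0,"dz":0.4,"wx":0,"wy":0,"wz":0,"grip":-1},{"dx":0,"dy":0,"dz":0.6,"wx":0,"wy":0,"wz":0,"grip":-1},{"dx":0,"dy":0,"dz":0.8,"wx":0,"wy":0,"wz":0,"grip":-1}]}}

```text
time_s: 12.55
position: [528.9, 111.5, 135.8]
tcp_rot: [0.991, -0.136, 0.0, -0.0]
force: [-2.2, 0.0, 6.7]
gripper_width: -0.5
```

{"api": "servo_tool", "payload": {"targets": [{"dx":0,"dy":0,"dz":0.1,"wx":0,"wy":0,"wz":0,"grip":-1},{"dx":0,"dy":0,"dz":0.2,"wx":0,"wy":0,"wz":0,"grip":-1}]}}

```text
time_s: 12.8
position: [528.9, 111.5, 134.3]
tcp_rot: [0.991, -0.136, 0.0, -0.0]
force: [-3.2, -0.2, 6.5]
gripper_width: -0.1
```

{"api": "servo_tool", "payload": {"targets": [{"dx":0,"dy":0,"dz":0.1,"wx":0,"wy":0,"wz":0,"grip":-1},{"dx":0,"dy":0,"dz":0.2,"wx":0,"wy":0,"wz":0,"grip":-1}]}}

```text
time_s: 13.05
position: [528.9, 111.5, 132.6]
tcp_rot: [0.991, -0.136, 0.0, -0.0]
force: [-3.9, -0.3, 9.7]
gripper_width: -0.2
```

{"api": "servo_tool", "payload": {"targets": [{"dx":0,"dy":0,"dz":0.1,"wx":0,"wy":0,"wz":0,"grip":-1},{"dx":0,"dy":0,"dz":0.1,"wx":0,"wy":0,"wz":0,"grip":-1}]}}

```text
time_s: 13.3
position: [528.9, 111.5, 131.9]
tcp_rot: [0.991, -0.136, 0.0, -0.0]
force: [-5.4, -0.6, 9.0]
gripper_width: -0.0
```

{"api": "servo_tool", "payload": {"targets": [{"dx":0,"dy":0,"dz":0.1,"wx":0,"wy":0,"wz":0,"grip":-1},{"dx":0,"dy":0,"dz":0.1,"wx":0,"wy":0,"wz":0,"grip":-1}]}}

```text
time_s: 13.55
position: [529.0, 111.5, 131.7]
tcp_rot: [0.991, -0.136, 0.0, -0.0]
force: [-6.5, 0.3, 12.2]
gripper_width: 0.2
```

{"api": "servo_tool", "payload": {"targets": [{"dx":0,"dy":0,"dz":0.1,"wx":0,"wy":0,"wz":0,"grip":-1},{"dx":0,"dy":0,"dz":0.1,"wx":0,"wy":0,"wz":0,"grip":-1}]}}

```text
time_s: 13.8
position: [529.0, 111.5, 131.6]
tcp_rot: [0.991, -0.136, 0.0, 0.0]
force: [-9.4, -1.6, 15.9]
gripper_width: -0.2
```

```bash
python3 - <<'E'
from workcell import bot
import cv2
i=bot.capture("scene")["color"][:,:,::-1]
cv2.imwrite("pics/s13.png",cv2.resize(i[190:310,300:440],None,fx=5,fy=5,interpolation=cv2.INTER_CUBIC))
E
```

```text
(no output)
```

View pics/s13.png

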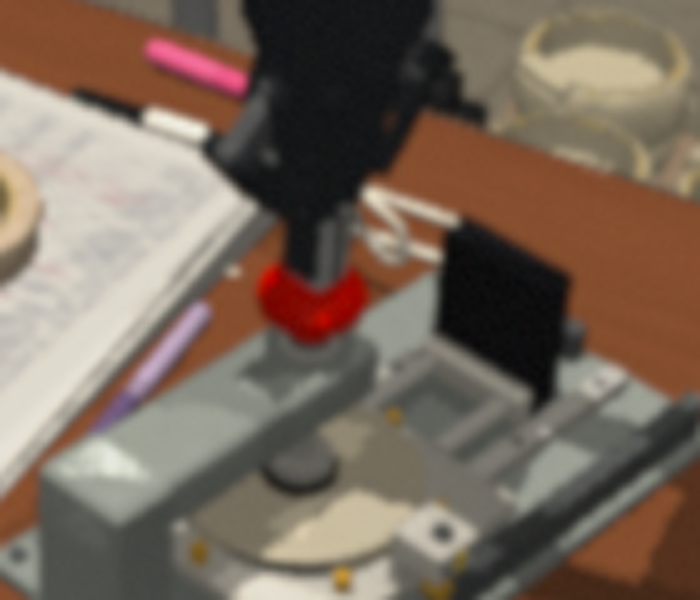

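The knob is at its stop: the tool has stalled at z 131.6 with rising force, and in the picture the stamp rests on the lid at (300,470). Releasing now.

{"api": "servo_tool", "payload": {"targets": [{"dx":0,"dy":0,"dz":-0.4,"wx":0,"wy":0,"wz":0,"grip":-1},{"dx":0,"dy":0,"dz":-0.8,"wx":0,"wy":0,"wz":0,"grip":-1},{"dx":0,"dy":0,"dz":-1.2,"wx":0,"wy":0,"wz":0,"grip":-1},{"dx":0,"dy":0,"dz":-1.7,"wx":0,"wy":0,"wz":0,"grip":-1},{"dx":0,"dy":0,"dz":-2.5,"wx":0,"wy":0,"wz":0,"grip":-1},{"dx":0,"dy":0,"dz":-5,"wx":0,"wy":0,"wz":0,"grip":-1},{"dx":0,"dy":0,"dz":-9,"wx":0,"wy":0,"wz":0,"grip":-1}]}}

```text
time_s: 14.72
position: [527.3, 111.3, 216.9]
tcp_rot: [0.991, -0.136, -0.002, 0.001]
force: [1.3, 0.6, -0.1]
gripper_width: 0.3
```

{"api": "servo_tool", "payload": {"targets": [{"dx":0,"dy":4,"dz":-1,"wx":0,"wy":0,"wz":0,"grip":-1},{"dx":0,"dy":8,"dz":-1,"wx":0,"wy":0,"wz":0,"grip":-1},{"dx":0,"dy":11,"dz":-1,"wx":0,"wy":0,"wz":0,"grip":-1},{"dx":0,"dy":11,"dz":-1,"wx":0,"wy":0,"wz":0,"grip":-1},{"dx":0,"dy":11,"dz":-1,"wx":0,"wy":0,"wz":0,"grip":-1}]}}

```text
time_s: 15.35
position: [499.0, 6.0, 228.3]
tcp_rot: [0.991, -0.136, -0.0, -0.0]
force: [-0.0, 1.0, 0.5]
gripper_width: -0.1
```

```bash
python3 look.py w14; python3 - <<'E'
from workcell import bot
import cv2
i=bot.capture("scene")["color"][:,:,::-1]
cv2.imwrite("pics/s14.png",cv2.resize(i[190:310,300:440],None,fx=5,fy=5,interpolation=cv2.INTER_CUBIC))
E
```

```text
15.35 [499.    6.  228.3] [-0.04  1.04  0.54] [571.39250312 -14.07996706 392.04059902]
```

View pics/w14.png

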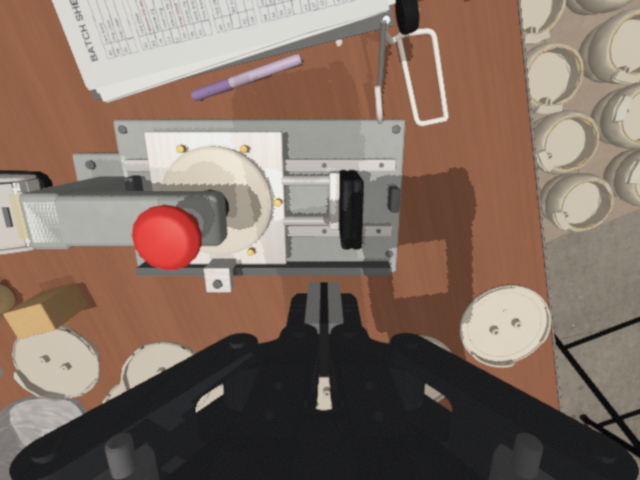

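View pics/s14.png

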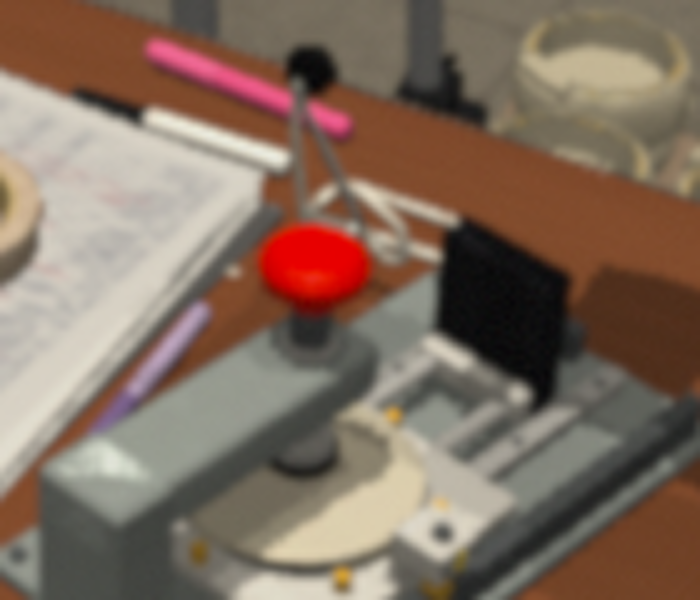

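```bash
python3 - <<'E'
from h import *
w=json.load(open("pics/w14.json"));print(inv(f((278,203),41,w)),"bed",inv(f((405,122),8,w)))
from workcell import bot
print(bot.get_state()["force"],bot.hand_in())
E
```

```text
[  2.8 -62.9] bed [  81.8 -194.3]
the job is handed in; nothing more can be done
[-0.11798773  0.46944721 -0.08971398] None
```

The shuttle is in its notch, the lid has been stamped, and I've handed the job in. No verdict came back, so this rests on my own checks.

- **Shuttle:** I pushed the paddle's outer face with the shut fingers at about 3 N. The force dropped to zero and the paddle jumped ahead of the fingers, which was the click. A final measurement on the nest pins put the nest centre about 1 mm short of the notch. That is inside the 2.5 mm limit, but the measurement itself is only good to 1–2 mm.
- **Knob:** I pressed it down until the tool stalled at about 16 N, some 14 mm below first contact. The picture showed the stamp resting on the lid. After I released it, the knob was back up, the lid lay in its nest and the arm was clear, with the force reading near zero.
- **Other things on the table:** they looked unmoved in the last pictures, though I didn't measure them and the tape roll, box and bear figure were only partly in view.

**Disagreement with the description:** the fingertips turned out to be about 19 mm behind the reported TCP, not 19 mm ahead of it. Because of this, my first push passed just over the paddle without touching it. I saw that in the pictures, lowered the tool by about 36 mm and pushed again.

The whole job took about 15.4 s of the 56 s allowed.

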